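Hold a bar in the drill jig

ROBOT

A 6-joint arm with a two-finger parallel gripper is mounted at the origin on a cart in front of the work surface, level with it; the furniture and walls round the work are solid. World frame = base frame: x ahead of the robot, y to its left, z up, the work surface at z = 0. Lengths are in m, angles in rad, forces in N, time in s.
With the tool pointing down it reaches from about 0.35 to 0.975 m from the base axis. Payload 4.9 kg.
Tool frame: the origin (TCP) lies midway between the tips of the shut fingers; the grasp point (between the pads) lies 19 mm behind it; z points along the fingers, y is the line along which they close (so a half turn about z gives the same grasp; the last joint's range is limited). The gripper opens to 85 mm and grips with 20 to 120 N. Pads are 22 mm wide; open, the fingers measure 114 mm over their backs; the gripper's body (76 mm by 85 mm) begins 54 mm behind the grasp point. The pads swing forward as they close: fully open they stand 13 mm farther back than shut.
Start: joints at [1.109, 0.053, 1.613, -0, 1.476, -0.119], TCP at [0.21, 0.589, 0.231] pointing down, gripper open.
Joint ranges: [-3.01, 3.01], [-1.01, 2.22], [0.06, 2.58], [-1.02, 4.17], [0.09, 2.62], [-3.14, 3.14]. Speed limits (rad/s): [2.57, 2.57, 3.14, 3.14, 3.14, 3.14].

INTERFACE

Orientations are given as a unit quaternion [w, x, y, z].
In Python, from plant import state, grab_frame, job_done, cut_out, place_of gives the robot as it stands.
- The arm moves only by the tool jog_arm, never from a script. Its argument "motion" is text: rows parted by semicolons, each of 7 numbers parted by spaces: the opening in per cent of the stroke, from 0 (shut) to 100 (fully open), then the shift along the tool's x, y, z as a fraction of full scale, then the turn, a rotation vector about the tool's x, y, z as a fraction of full scale. A call has exactly 5 rows; each row is the pose to reach, as a shift and turn from the pose commanded when the call began, along the tool's axes at that moment; what a row does not reach only later rows make up. Full scale, the value 1, is 50 cm for a shift and 1.5 rad for a turn. A row lasts 1/8 s, in which the tool goes at most 62.5 mm and 10.7 degrees, less where a joint would pass 70% of its speed; a pose out of reach is approached as far as the arm can. A call with a number of a shift or a turn outside -1 to 1 is refused whole. A call with a gripper value outside its range is refused whole. The fingers move at their own pace and stop on an object; the grip force is fixed at half the most. Time passes only in rows, so rows that repeat a pose let the fingers close, or fill a call up. It gives the time, the measured TCP pose, the force, the opening and the grip force at its end, in the units of the state.
- state(): the state, without advancing time (a new reading comes with each control period).
- grab_frame(name): name is "scene" or "top" or "wrist"; returns a dict with "color" (480x640x3 uint8, red, green, blue), "range_z" (480x640 float32, m along the optical axis (not along the pixel's ray), 0 where there is no reading), "intrinsics" (3x3 intrinsics, pixels), "k1" (the pictures are not rectified: a ray, as slopes to the right and down, at radius r is drawn at 1 + k1 r^2 times it, then the intrinsics apply), "world_from_camera" (4x4, takes a point from camera to world coordinates). Camera axes: x right, y up, looking along -z (the intrinsics and any distortion apply to the point x, -y, -z); pixel columns grow to the right and rows downward; lengths in m; the calibration is good to about 2 mm. A picture is of the moment at which its call begins.
- job_done(): hands the job in; it is judged then, once.
Trained networks look in the newest picture that a camera, given by its name, has taken for a name from the list of things; names that differ only in an ending like _2 or _b are one class to them, and where a whole thing is asked for, a point or a joint stands for the part that bears it (a point fixed in the world has none). Each returns a list of dicts, best first, with "p" (0 to 1); they miss things now and then, are a little off and sometimes report something else, mostly with a low value. They report only what shows in the picture. A call takes as long as a camera call. They do not tell look-alikes from the thing itself.
- cut_out(camera, thing): "pixels" (480x640 bool, what is visible of it).
- place_of(camera, thing): "at" ([x, y, z] in m, in world coordinates, good to about 4 mm: a listed point, or the origin of a listed thing).
The state is a dict: "time": time; "joint_pos": joint angles; "joint_vel": joint speeds; "joint_efforts": joint torques, N m; "tool_pos": TCP position; "tool_rot": TCP orientation; "contact_force": force on the tool from outside, world axes, zero at the start; "ft_torque": the same for the moment, N m; "gripper_width": opening from 0.0 (shut) to 1.0 (fully open); "grasp_force": force on a finger pad.
Only numpy, scipy, OpenCV 4.12 (cv2) and the standard library are available. Lean on these libraries where they do the work, as an engineer would, in place of code of your own. Each camera call takes 0.05 s, during which the arm holds its last target. There are 200 camera calls.

TASK

Slide the loose green bar lengthwise along the bed of the small drill jig, under its red bridge, until its end meets the brass stop. Then hold it there, ready for drilling, with one steady diagonal push that presses it firmly against the steel fence, against the stop and flat down on the blue bed all at once. Finish while still holding it like that, do not let go, and leave the small things standing nearby where they are.

Things in the scene. Friction and masses are not known exactly. Their poses are not given: they have to be found in the camera images.
- bar: loose plain green-painted aluminium bar, 36 (x) x 120 (y) x 30 (z) mm, 0.2 to 0.4 kg, lying flat on the worktop; both ends alike. Origin at the centre of its underside, y along its length, z up. Can be gripped across its 36 mm width; gripped with the fingertips at least 14 mm above its underside, they clear the fence.
- jig: drill jig fixed to the worktop. Origin on the worktop straight under the middle of a seated bar; y along the fence, z up. Seated, the bar lies along y, its underside's centre at (0, 0, 10) mm here. Blue bed x -48 to +30, y -74 to +80 mm, top at z = 10 mm. The stop is at the -y end; the bar enters from the open +y end.
- jig_bed: the blue bed of the jig (part of it, same origin and axes as jig); top face at z = 10 mm.
- jig_fence: steel fence along the +x side of the bed (same origin and axes as jig): upright face at x = +18 mm, facing -x, the bed's whole length, 12 mm thick, top at z = 22 mm (12 mm above the bed). Rigid; rubbing on the fence and bed takes up part of a push along it.
- jig_stop: brass stop block across the -y end of the bed (same origin and axes as jig): face at y = -60 mm, facing +y, from x = -18 to +16 mm, top at z = 24 mm.
- jig_bridge: red bridge over the bed (same origin and axes as jig), y = -40 to -14 mm. Opening below: from the fence face at x = +18 mm (rear leg above it at +22) to the near leg at x = -34 mm, so 52 mm wide, and up to z = 48 mm (38 mm above the bed). Near leg 12 mm thick; beam top at z = 58 mm, brass bushing on it to z = 62 mm.
- optic_box: bystander: small grey and white box 43 x 43 x 26 mm, standing loose; origin at the centre of its underside.
- drop_bottle: bystander: small brown bottle with black cap, 33 x 36 x 75 mm, standing loose; origin at the centre of its underside.
- post_holder: bystander: black upright tube with a side knob, 28 x 38 x 55 mm, standing loose; origin at the centre of its underside.
Mind the look-alikes: they are no part of the job. What is shaped like the bar but purple is not meant.

How it is judged:
By the outcome, as a careful person would: the job done as asked, in the order asked, and still so for the second after the job is handed in, while the arm keeps its last pose, push and grip.
It also fails if it takes over 51 s, if anything falls off the work surface, if the arm or the gripper's body presses on something with over 40 N, if the wrist force passes 120 N, or if a joint passes its speed limit or range.

## Working session

There is one attempt and no reset: what is moved stays moved. The work goes in short steps, Python scripts to look and compute and a tool call to move; the robot and the scene stay as the last step left them, time stands still between calls to the robot, and variables do not carry over. Pictures are saved under pics/ and viewed, at most 10 in all, crops included, and the job is handed in when it is done.

Besides the shell and the picture viewer there is one more tool, called after "Request:" as a command line: name --argument value ..., lists and objects as JSON in quotes. jog_arm: Moves the arm, as the interface text tells. Shift numbers are shares of 50 cm and turn numbers shares of 1.5 rad, none past 1 either way. Its arguments: {"type":"object","properties":{"motion":{"type":"string"}},"required":["motion"]}

```bash
ls; mkdir -p pics; python3 - <<'E'
from plant import *
import cv2,numpy as np
s=state();print({k:np.round(v,3).tolist() for k,v in s.items()})
for c in("scene","top"):
    f=grab_frame(c);cv2.imwrite(f"pics/{c}0.png",f["color"][:,:,::-1])
    print(c,f["intrinsics"].round(1).tolist(),f["k1"],f["world_from_camera"].round(3).tolist())
    for t in("bar","jig","jig_stop","jig_bridge","jig_fence","optic_box","drop_bottle","post_holder"):
        print(t,[(round(d["p"],2),np.round(d["at"],3).tolist()) for d in place_of(c,t)][:3])
E
```

```text
pics
{'time': 0.0, 'joint_pos': [1.109, 0.053, 1.614, 0.0, 1.476, -0.119], 'joint_vel': [-0.001, -0.002, 0.003, 0.001, 0.0, -0.001], 'joint_efforts': [0.001, -39.37, -37.017, -0.0, 0.007, 0.0], 'tool_pos': [0.21, 0.588, 0.23], 'tool_rot': [-0.0, 0.171, 0.985, -0.001], 'contact_force': [0.746, -0.054, 0.949], 'ft_torque': [-0.01, -0.014, 0.017], 'grasp_force': 0.0, 'gripper_width': 1.001}
scene [[483.9, 0.0, 314.4], [0.0, 483.9, 238.7], [0.0, 0.0, 1.0]] -0.13492105454793057 [[-0.912, 0.306, -0.272, 0.314], [-0.409, -0.687, 0.601, 0.758], [-0.002, 0.659, 0.752, 0.7], [0.0, 0.0, 0.0, 1.0]]
bar [(0.88, [0.743, -0.061, -0.002]), (0.81, [0.41, 0.317, -0.004])]
jig [(0.74, [0.52, 0.279, 0.002])]
jig_stop []
jig_bridge []
jig_fence [(0.68, [0.528, 0.28, 0.002]), (0.53, [0.528, 0.279, 0.001])]
optic_box [(0.91, [0.424, 0.476, 0.002])]
drop_bottle [(0.59, [0.592, 0.485, 0.001])]
post_holder [(0.69, [0.501, 0.502, 0.005])]
top [[562.4, 0.0, 327.5], [0.0, 562.4, 233.4], [0.0, 0.0, 1.0]] -0.0327025337179356 [[0.121, 0.947, -0.297, 0.228], [-0.993, 0.113, -0.043, 0.175], [-0.007, 0.3, 0.954, 1.21], [0.0, 0.0, 0.0, 1.0]]
bar [(0.82, [0.41, 0.315, -0.001]), (0.75, [0.74, -0.058, -0.001])]
jig [(0.69, [0.523, 0.283, 0.002])]
jig_stop []
jig_bridge [(0.92, [0.526, 0.284, 0.001])]
jig_fence [(0.82, [0.526, 0.28, -0.001])]
optic_box [(0.91, [0.424, 0.476, 0.0]), (0.39, [0.409, 0.314, -0.002])]
drop_bottle [(0.51, [0.59, 0.482, -0.0]), (0.17, [0.523, 0.282, -0.005])]
post_holder [(0.72, [0.492, 0.498, 0.004])]
```

View pics/scene0.png

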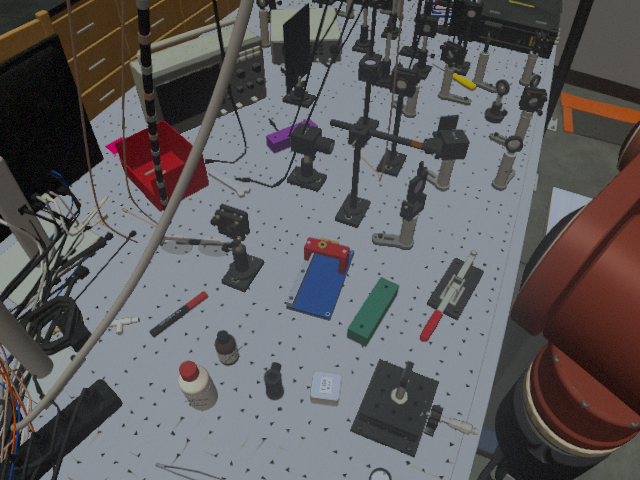

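View pics/top0.png

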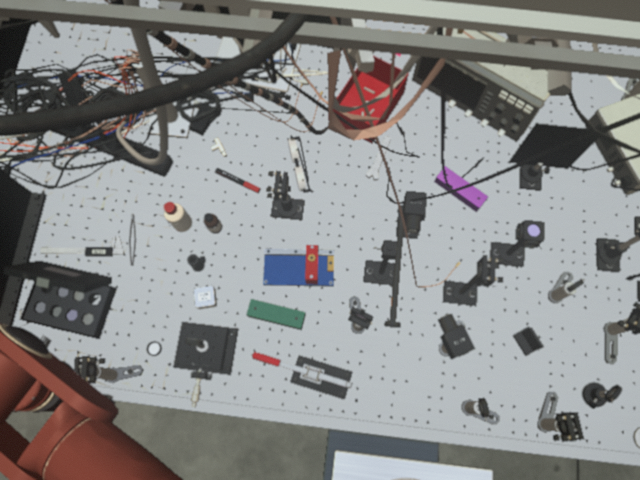

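The scene picture shows two bar-shaped objects: green at (373,310) and purple at (290,136). The green one fits the description. The blue jig is at (322,283), with its red bridge at (327,250) and its open end towards the viewer. I'll confirm this in one crop and measure by colour and depth.

```bash
cat > h.py <<'E'
import cv2,numpy as np
from plant import *
def cloud(f):
    K=f["intrinsics"];k1=float(f["k1"])
    v,u=np.mgrid[0:480,0:640].astype(np.float32)
    p=cv2.undistortPoints(np.stack([u.ravel(),v.ravel()],1)[:,None],K,np.array([k1,0,0,0,0.]))[:,0].reshape(480,640,2)
    z=f["range_z"];P=np.stack([p[...,0]*z,-p[...,1]*z,-z],-1)
    T=f["world_from_camera"];return P@T[:3,:3].T+T[:3,3]
def rect(f,W,kind,zr,box):
    h=cv2.cvtColor(f["color"],cv2.COLOR_RGB2HSV).astype(int);H,S,V=h[...,0],h[...,1],h[...,2]
    m={"green":(H>65)&(H<95)&(S>100),"blue":(H>105)&(H<125)&(S>120),"red":((H<8)|(H>172))&(S>130)}[kind]
    m&=(f["range_z"]>0)&(W[...,2]>zr[0])&(W[...,2]<zr[1])&(W[...,0]>box[0])&(W[...,0]<box[1])&(W[...,1]>box[2])&(W[...,1]<box[3])
    p=W[m]
    if len(p)<20:return None
    (c,s,a)=cv2.minAreaRect((p[:,:2]*1000).astype(np.float32))
    if s[0]<s[1]: s=s[::-1];a-=90
    return dict(n=len(p),c=np.round(c,1),size=np.round(s,1),yaw_long=round((a)%180,1),z=np.percentile(p[:,2],[10,50,90]).round(4))
E
python3 - <<'E'
from h import *
B=(.3,.65,.15,.42)
for c in("scene","top"):
    f=grab_frame(c);W=cloud(f)
    print(c,"bar top",rect(f,W,"green",(.022,.04),B));print("bed",rect(f,W,"blue",(.0,.02),B));print("bridge",rect(f,W,"red",(.045,.07),B))
    m=(W[...,2]>.07)&(W[...,0]>.3)&(W[...,0]<.75)&(W[...,1]>.05)&(W[...,1]<.56)&(f["range_z"]>0)
    p=W[m];h,xe,ye=np.histogram2d(p[:,0],p[:,1],[np.arange(.3,.76,.03),np.arange(.05,.57,.03)])
    for i,j in zip(*np.nonzero(h>3)):
        q=p[(p[:,0]>=xe[i])&(p[:,0]<xe[i+1])&(p[:,1]>=ye[j])&(p[:,1]<ye[j+1])];print((round(xe[i],2),round(ye[j],2),round(q[:,2].max(),2)),end=" ")
    print()
    if c=="scene":cv2.imwrite("pics/crop1.png",cv2.resize(f["color"][180:420,200:500,::-1],(750,600),interpolation=cv2.INTER_CUBIC))
E
```

```text
scene bar top {'n': 1197, 'c': array([406. , 317.8]), 'size': array([118.7,  34.4]), 'yaw_long': 83.0, 'z': array([0.0294, 0.0309, 0.0323])}
bed {'n': 2073, 'c': array([511.1, 284.6]), 'size': array([153.9,  71.3]), 'yaw_long': 95.0, 'z': array([0.0096, 0.0112, 0.0127])}
bridge {'n': 571, 'c': array([428.7, 283.1]), 'size': array([263.9,  53.6]), 'yaw_long': 162.0, 'z': array([0.0459, 0.0585, 0.0603])}
(np.float64(0.3), np.float64(0.44), np.float64(0.13)) (np.float64(0.3), np.float64(0.47), np.float64(0.12)) (np.float64(0.36), np.float64(0.05), np.float64(0.2)) (np.float64(0.36), np.float64(0.08), np.float64(0.21)) (np.float64(0.36), np.float64(0.11), np.float64(0.12)) (np.float64(0.39), np.float64(0.08), np.float64(0.21)) (np.float64(0.39), np.float64(0.11), np.float64(0.2)) (np.float64(0.39), np.float64(0.14), np.float64(0.2)) (np.float64(0.42), np.float64(0.08), np.float64(0.21)) (np.float64(0.42), np.float64(0.14), np.float64(0.12)) (np.float64(0.45), np.float64(0.08), np.float64(0.44)) (np.float64(0.48), np.float64(0.05), np.float64(0.34)) (np.float64(0.48), np.float64(0.08), np
[... 7965 characters left out ...]
0.66), np.float64(0.44), np.float64(0.56)) (np.float64(0.69), np.float64(0.17), np.float64(0.31)) (np.float64(0.69), np.float64(0.2), np.float64(0.38)) (np.float64(0.69), np.float64(0.35), np.float64(0.47)) (np.float64(0.69), np.float64(0.38), np.float64(0.41)) (np.float64(0.69), np.float64(0.44), np.float64(0.53)) (np.float64(0.72), np.float64(0.11), np.float64(0.18)) (np.float64(0.72), np.float64(0.14), np.float64(0.23)) (np.float64(0.72), np.float64(0.17), np.float64(0.29)) (np.float64(0.72), np.float64(0.32), np.float64(0.35)) (np.float64(0.72), np.float64(0.35), np.float64(0.39)) (np.float64(0.72), np.float64(0.38), np.float64(0.4)) (np.float64(0.72), np.float64(0.44), np.float64(0.44))
```

View pics/crop1.png

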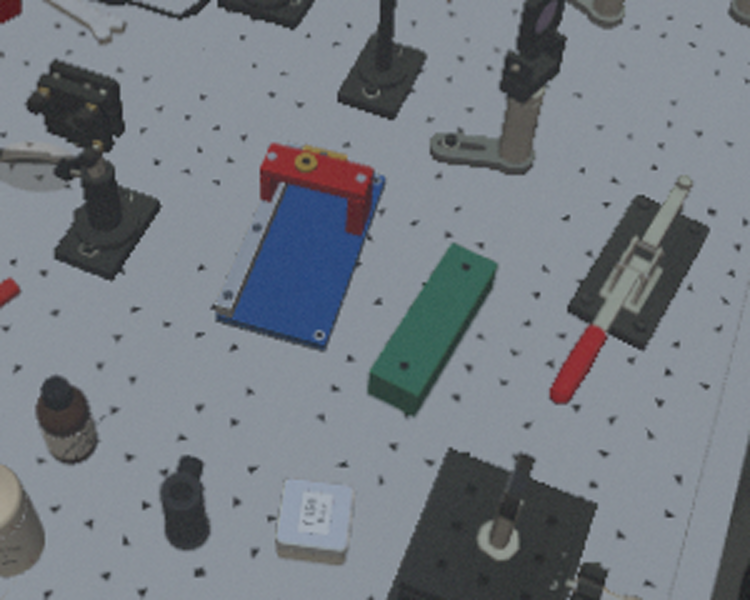

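The crop confirms the green bar with plain ends at crop (435,328). The jig's fence is on its left, which is world +x, and the open end faces the viewer. The purple piece is far away and isn't the one meant. Next I'll hover above the bar.

```bash
cat >> h.py <<'E'
from scipy.spatial.transform import Rotation as R
def pose():
    s=state();q=s["tool_rot"];return np.array(s["tool_pos"]),R.from_quat([q[1],q[2],q[3],q[0]])
def down(yaw): # tool down, tool y at world angle yaw(deg)
    a=np.radians(yaw);y=np.array([np.cos(a),np.sin(a),0]);z=np.array([0,0,-1.]);return R.from_matrix(np.stack([np.cross(y,z),y,z],1))
def go(p,yaw,start=None):
    p0,r0=start or pose();return np.round(np.r_[r0.inv().apply(np.array(p)-p0)/.5,(r0.inv()*down(yaw)).as_rotvec()/1.5],4)
JO=np.array([.526,.283]);JY=5.
def jig(x,y,z):
    a=np.radians(JY);return np.r_[JO+[x*np.cos(a)-y*np.sin(a),x*np.sin(a)+y*np.cos(a)],z]
E
python3 -c "
from h import *
print(go([.410,.342,.17],-7))"
```

```text
[-0.5424 -0.3301  0.1226  0.     -0.      0.9001]
```

Request:
jog_arm --motion "100 -0.12 -0.07 0 0 0 0.12; 100 -0.24 -0.15 0.02 0 0 0.24; 100 -0.35 -0.21 0.04 0 0 0.36; 100 -0.45 -0.27 0.08 0 0 0.48; 100 -0.54 -0.33 0.12 0 0 0.6"

```text
time: 1.62
tool_pos: [0.4034, 0.3502, 0.1756]
tool_rot: [0.0, 0.585, 0.811, 0.001]
contact_force: [0.5, -0.0, -0.4]
gripper_width: 1.001
grasp_force: 0.0
```

Request:
jog_arm --motion "100 0 0 0 0 0 0.12; 100 0 0 0 0 0 0.24; 100 0 0 0 0 0 0.3; 100 0 0 0 0 0 0.3; 100 0 0 0 0 0 0.3"

```text
time: 2.25
tool_pos: [0.402, 0.3516, 0.1754]
tool_rot: [0.0, 0.748, 0.663, 0.0]
contact_force: [0.3, -0.2, 0.1]
gripper_width: 1.003
grasp_force: 0.0
```

```bash
python3 - <<'E'
from h import *
B=(.3,.65,.15,.42)
s=state();print(s["time"],s["tool_pos"],s["tool_rot"],s["contact_force"])
for c in("wrist","scene"):
    f=grab_frame(c);W=cloud(f)
    if c=="wrist":cv2.imwrite("pics/w1.png",f["color"][:,:,::-1])
    print(c,rect(f,W,"green",(.027,.036),B),rect(f,W,"blue",(0,.02),B),rect(f,W,"red",(.053,.065),(.45,.65,.15,.42)))
print(go([.410,.342,.17],-7))
E
```

```text
2.25 [0.40195923 0.35159344 0.17542497] [1.38310851e-05 7.48444052e-01 6.63197932e-01 6.07488081e-05] [ 0.26810359 -0.19882007  0.06710898]
wrist {'n': 5243, 'c': array([407.9, 317. ]), 'size': array([118. ,  33.3]), 'yaw_long': 82.6, 'z': array([0.0291, 0.03  , 0.0309])} {'n': 9016, 'c': array([510.9, 282.8]), 'size': array([152.8,  67.3]), 'yaw_long': 95.6, 'z': array([0.0092, 0.0101, 0.011 ])} {'n': 1114, 'c': array([534.4, 254.9]), 'size': array([45.6, 26.9]), 'yaw_long': 6.9, 'z': array([0.0559, 0.0579, 0.0589])}
scene {'n': 1198, 'c': array([405.9, 317.2]), 'size': array([119.2,  34.3]), 'yaw_long': 82.9, 'z': array([0.0294, 0.0308, 0.0323])} {'n': 2064, 'c': array([511.9, 284.3]), 'size': array([154.2,  71.8]), 'yaw_long': 95.7, 'z': array([0.0097, 0.0112, 0.0128])} {'n': 425, 'c': array([518.6, 254.7]), 'size': array([74.9, 27.4]), 'yaw_long': 5.2, 'z': array([0.0564, 0.0591, 0.0607])}
[-0.0172  0.0184  0.0107  0.     -0.      0.0008]
```

View pics/w1.png

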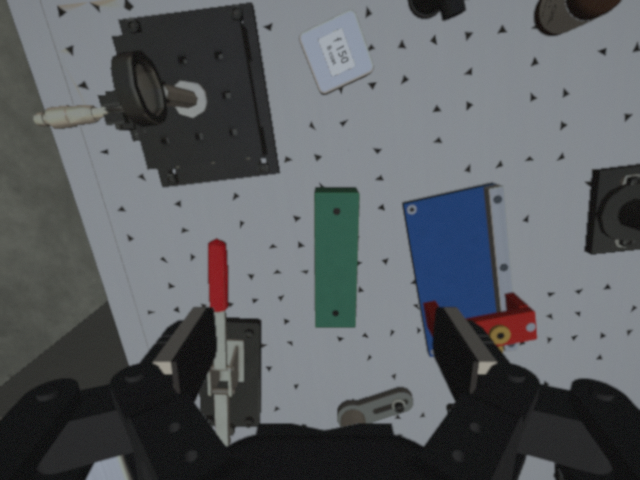

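The wrist view shows the bar at (336,257) and the jig at (465,250). The fingers have free space on both sides of the bar. I'll line up and descend with the opening at 65 %.

```bash
sed -i 's/^JO=.*/JO=np.array([.526,.2825]);JY=5.5/' h.py; python3 -c "
from h import *
print(go([.4107,.3418,.011],-7.3))"
```

```text
[-0.0174  0.0198  0.3287  0.     -0.      0.0042]
```

Request:
jog_arm --motion "65 -0.0174 0.0198 0.05 0 0 0.004; 65 -0.0174 0.0198 0.13 0 0 0.004; 65 -0.0174 0.0198 0.2 0 0 0.004; 65 -0.0174 0.0198 0.25 0 0 0.004; 65 -0.0174 0.0198 0.25 0 0 0.004"

```text
time: 2.98
tool_pos: [0.4089, 0.3406, 0.0479]
tool_rot: [-0.0, 0.751, 0.661, -0.003]
contact_force: [0.2, -0.2, 0.5]
gripper_width: 0.649
grasp_force: 0.0
```

```bash
python3 - <<'E'
from h import *
f=grab_frame("wrist");W=cloud(f);cv2.imwrite("pics/w2.png",f["color"][:,:,::-1])
print(rect(f,W,"green",(.027,.036),(.3,.65,.15,.42)),state()["gripper_width"])
print(go([.4107,.3418,.011],-7.3))
E
```

```text
{'n': 14201, 'c': array([407.9, 317.9]), 'size': array([116.7,  34.6]), 'yaw_long': 83.1, 'z': array([0.0293, 0.03  , 0.0307])} 0.6507294405593094
[ 0.0009  0.0009  0.0776 -0.0009  0.0007 -0.0001]
```

View pics/w2.png

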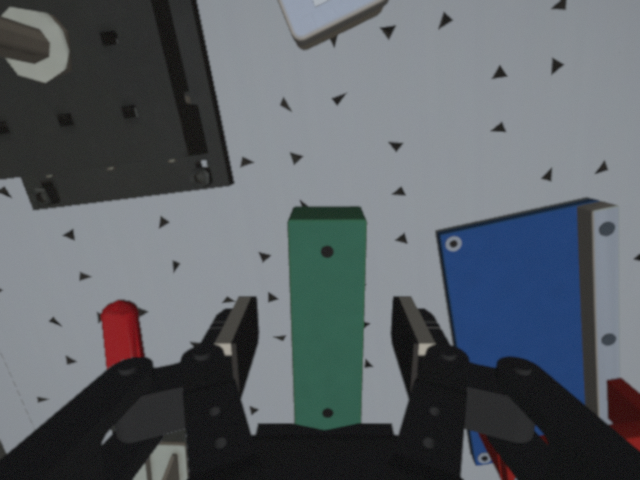

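The bar at (328,320) sits centred between the open fingers, and nothing is in their way. I'll descend and grip.

Request:
jog_arm --motion "65 0 0 0.04 0 0 0; 65 0 0 0.076 0 0 0; 65 0 0 0.076 0 0 0; 20 0 0 0.076 0 0 0; 20 0 0 0.076 0 0 0"

```text
time: 3.65
tool_pos: [0.4115, 0.3423, 0.0135]
tool_rot: [0.0, 0.751, 0.66, 0.001]
contact_force: [-0.4, 0.2, 1.7]
gripper_width: 0.404
grasp_force: 62.0
```

Request:
jog_arm --motion "20 0 0 0 0 0 0; 20 0 0 0 0 0 0; 20 0 0 0 0 0 0; 20 0 0 0 0 0 0; 20 0 0 0 0 0 0"

```text
time: 4.28
tool_pos: [0.4116, 0.3423, 0.0135]
tool_rot: [0.0, 0.751, 0.66, 0.001]
contact_force: [-1.3, 0.2, 5.1]
gripper_width: 0.403
grasp_force: 62.5
```

Gripped at 62 N, with the bar's centre 25 mm behind the grip. Next I'll lift and carry it to the open end of the jig.

Request:
jog_arm --motion "20 0 0 -0.04 0 0 0; 20 0 0 -0.09 0 0 0; 20 0 0 -0.11 0 0 0; 20 0 0 -0.11 0 0 0; 20 0 0 -0.11 0 0 0"

```text
time: 4.9
tool_pos: [0.4098, 0.3411, 0.0659]
tool_rot: [-0.0, 0.751, 0.66, -0.001]
contact_force: [0.1, -0.4, -2.5]
gripper_width: 0.402
grasp_force: 61.6
```

```bash
python3 - <<'E'
from h import *
s=state();print(s["tool_pos"],s["contact_force"],s["ft_torque"],s["gripper_width"])
f=grab_frame("wrist");W=cloud(f)
h=cv2.cvtColor(f["color"],cv2.COLOR_RGB2HSV).astype(int)
m=(h[...,0]>65)&(h[...,0]<95)&(h[...,1]>100)&(abs(W[...,0]-.41)<.014)&(W[...,2]>.07)
p=W[m];c=p.mean(0);n=np.linalg.svd(p-c,full_matrices=False)[2][2];print("normal",n,"centre",c,len(p))
print(rect(f,W,"green",(.07,.1),(.3,.65,.15,.42)))
q,_=pose()
t=jig(-4,83,.065);print(t,go([q[0],t[1],.065],5.5),go(t,5.5))
E
```

```text
[0.40979813 0.34111815 0.06585323] [ 0.11388665 -0.41402899 -2.5371397 ] [0.03966338 0.03280032 0.01432364] 0.4022253854135714
normal [ 0.96972832  0.01344603 -0.2438159 ] centre [0.40992929 0.338974   0.08312172] 12795
{'n': 15751, 'c': array([409.6, 334.2]), 'size': array([81.4, 35.8]), 'yaw_long': 82.1, 'z': array([0.0816, 0.0824, 0.0831])}
[-1.14107823e+01  8.25170015e+01  6.50000000e-02] [ 1.630069e+02 -2.098080e+01 -2.308000e-01 -1.500000e-03  1.000000e-03
 -1.493000e-01] [ 1.59989e+02 -4.44285e+01 -1.78200e-01 -1.50000e-03  1.00000e-03
 -1.49300e-01]
```

The bar hangs level (top face at z 82.4 mm, with its underside 13.5 mm below the TCP).

```bash
python3 - <<'E'
from h import *
t=jig(-.004,.083,.065);print(t,go(t,5.5))
E
```

```text
[0.51406322 0.3647345  0.065     ] [ 0.0735  0.2008  0.0011 -0.0015  0.001  -0.1493]
```

Request:
jog_arm --motion "20 0.06 0.05 0 0 0 -0.04; 20 0.0735 0.12 0 0 0 -0.1; 20 0.0735 0.2 0 0 0 -0.149; 20 0.0735 0.2 0 0 0 -0.149; 20 0.0735 0.2 0 0 0 -0.149"

```text
time: 5.58
tool_pos: [0.5136, 0.365, 0.0659]
tool_rot: [-0.001, 0.673, 0.74, -0.001]
contact_force: [0.3, -0.2, -3.2]
gripper_width: 0.402
grasp_force: 61.6
```

```bash
python3 - <<'E'
from h import *
f=grab_frame("wrist");W=cloud(f);cv2.imwrite("pics/w3.png",f["color"][:,:,::-1])
B=(.4,.7,.15,.5)
print("wrist",rect(f,W,"green",(.07,.1),B),rect(f,W,"blue",(0,.02),B),rect(f,W,"red",(.053,.065),B))
f=grab_frame("scene");W=cloud(f);print("scene",rect(f,W,"green",(.075,.09),B),rect(f,W,"blue",(0,.02),B),rect(f,W,"red",(.053,.065),B))
cv2.imwrite("pics/s3.png",cv2.resize(f["color"][180:420,200:500,::-1],(750,600)))
t=jig(-.004,.083,.0255);print(pose()[0],go(t,5.5))
E
```

```text
wrist {'n': 16082, 'c': array([514.7, 358.2]), 'size': array([80.9, 36.2]), 'yaw_long': 94.9, 'z': array([0.0816, 0.0824, 0.0831])} {'n': 877, 'c': array([490.9, 319.9]), 'size': array([123.3,  64.7]), 'yaw_long': 65.7, 'z': array([0.009 , 0.01  , 0.0107])} None
scene {'n': 595, 'c': array([512.9, 357.3]), 'size': array([85.6, 34.4]), 'yaw_long': 95.3, 'z': array([0.0824, 0.0838, 0.0851])} {'n': 648, 'c': array([493.9, 283.5]), 'size': array([151.2,  36.1]), 'yaw_long': 95.4, 'z': array([0.0096, 0.011 , 0.0127])} {'n': 207, 'c': array([500.3, 253.1]), 'size': array([37.9, 26.9]), 'yaw_long': 6.3, 'z': array([0.0571, 0.059 , 0.0605])}
[0.51327235 0.36521682 0.06638557] [-0.0011  0.0016  0.0818 -0.0012  0.0004 -0.0001]
```

View pics/w3.png

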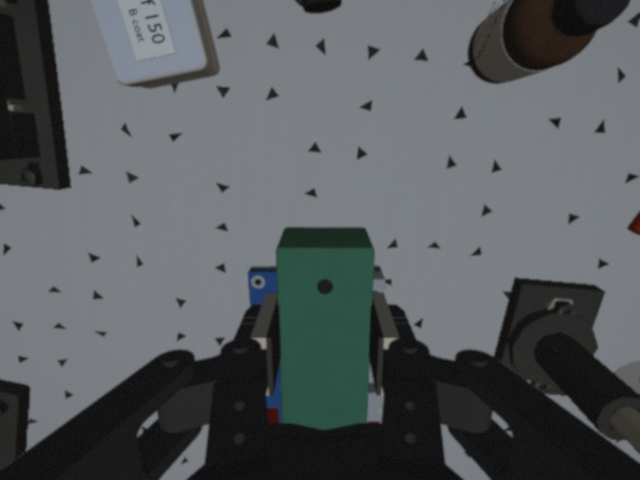

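The bar sits over the bed's open end at (325,330), parallel to the fence. I'll lower it to just above the bed and check the clearance to the lens mount beyond the fence.

Request:
jog_arm --motion "20 0 0 0.03 0 0 0; 20 0 0 0.06 0 0 0; 20 0 0 0.078 0 0 0; 20 0 0 0.08 0 0 0; 20 0 0 0.08 0 0 0"

```text
time: 6.3
tool_pos: [0.5148, 0.3655, 0.0274]
tool_rot: [0.0, 0.673, 0.74, 0.0]
contact_force: [0.4, -0.1, -1.8]
gripper_width: 0.405
grasp_force: 61.6
```

```bash
python3 - <<'E'
from h import *
B=(.4,.7,.15,.5)
f=grab_frame("scene");W=cloud(f);print("scene",rect(f,W,"green",(.03,.055),B))
for c in("scene","top"):
    f=grab_frame(c);W=cloud(f)
    for zl in(.01,.05,.09,.13):
        m=(W[...,2]>zl)&(W[...,2]<zl+.04)&(W[...,0]>.575)&(W[...,0]<.7)&(W[...,1]>.24)&(W[...,1]<.37)&(f["range_z"]>0)
        print(c,zl,m.sum(),np.percentile(W[m][:,0],[0,3,10]).round(3) if m.sum() else "")
s=state();print(s["tool_pos"],s["contact_force"])
p,r=pose();print(r.as_matrix().round(3))
E
```

```text
scene {'n': 543, 'c': array([513.9, 368.4]), 'size': array([62.7, 34.5]), 'yaw_long': 96.9, 'z': array([0.0435, 0.0449, 0.0465])}
scene 0.01 762 [0.627 0.628 0.631]
scene 0.05 291 [0.638 0.64  0.64 ]
scene 0.09 267 [0.578 0.628 0.628]
scene 0.13 800 [0.575 0.628 0.628]
top 0.01 397 [0.627 0.629 0.632]
top 0.05 103 [0.639 0.64  0.641]
top 0.09 61 [0.628 0.628 0.629]
top 0.13 398 [0.628 0.629 0.63 ]
[0.51514903 0.36569077 0.02810683] [-0.52402041  0.50369721 -3.08015776]
[[-0.095  0.995  0.001]
 [ 0.995  0.095  0.001]
 [ 0.001  0.001 -1.   ]]
```

The nearest obstacle is at x = 0.628, so there is enough room. The tool axes now line up with the jig (tool x = jig +y, tool y = jig +x, tool z = down). I'll touch down on the bed.

Request:
jog_arm --motion "20 0 0 0.004 0 0 0; 20 0 0 0.007 0 0 0; 20 0 0 0.009 0 0 0; 20 0 0 0.011 0 0 0; 20 0 0 0.011 0 0 0"

```text
time: 7.08
tool_pos: [0.5147, 0.3655, 0.0235]
tool_rot: [-0.0, 0.673, 0.74, -0.0]
contact_force: [-4.6, -3.1, 7.4]
gripper_width: 0.407
grasp_force: 62.9
```

Request:
jog_arm --motion "20 -0.02 0 0 0 0 0; 20 -0.04 0 0 0 0 0; 20 -0.06 0 0 0 0 0; 20 -0.08 0 0 0 0 0; 20 -0.1 0 0 0 0 0"

```text
time: 7.7
tool_pos: [0.5208, 0.3161, 0.0235]
tool_rot: [0.0, 0.673, 0.74, 0.002]
contact_force: [-0.3, 5.1, 5.4]
gripper_width: 0.404
grasp_force: 62.7
```

```bash
python3 - <<'E'
from h import *
s=state();print(s["tool_pos"],s["contact_force"],s["ft_torque"],s["gripper_width"])
f=grab_frame("scene");W=cloud(f);print("scene",rect(f,W,"green",(.03,.055),(.4,.7,.15,.5)))
cv2.imwrite("pics/s4.png",cv2.resize(f["color"][200:360,240:440,::-1],(750,600),interpolation=cv2.INTER_CUBIC))
a=np.radians(JY);d=np.array(s["tool_pos"])[:2]-JO;print("jig xy",d@[np.cos(a),np.sin(a)],d@[-np.sin(a),np.cos(a)])
E
```

```text
[0.52077896 0.31606575 0.02349719] [-0.30425488  5.08024752  5.42504907] [ 0.73797499  0.22568853 -0.01991503] 0.40414948288479763
scene {'n': 515, 'c': array([520. , 317.2]), 'size': array([68.1, 34.4]), 'yaw_long': 96.3, 'z': array([0.04  , 0.0413, 0.0426])}
jig xy -0.001979869124246378 0.033911635993617864
```

View pics/s4.png

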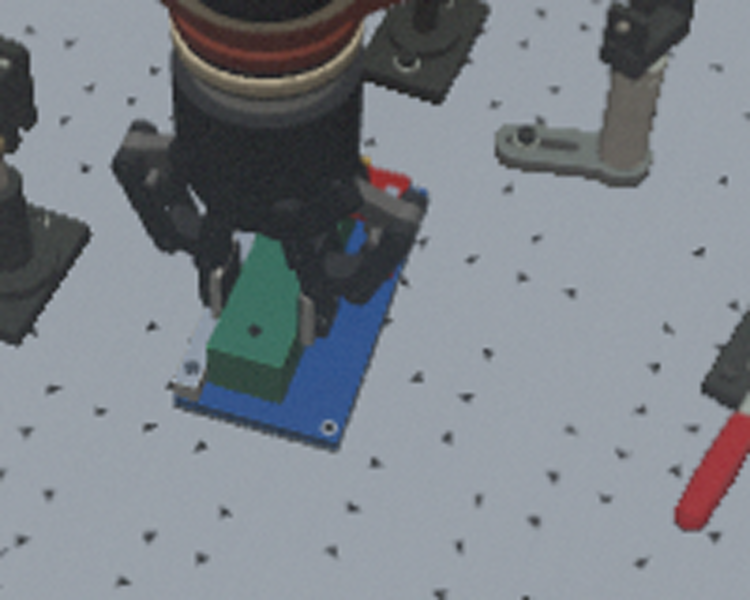

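The bar lies flat on the bed at (250,320), close to the fence and under the bridge. About 9 mm remains to the stop.

Request:
jog_arm --motion "20 -0.005 0 0 0 0 0; 20 -0.01 0 0 0 0 0; 20 -0.014 0 0 0 0 0; 20 -0.017 0 0 0 0 0; 20 -0.02 0 0 0 0 0"

```text
time: 8.38
tool_pos: [0.5217, 0.3071, 0.0235]
tool_rot: [-0.0, 0.673, 0.74, 0.003]
contact_force: [-1.2, 9.8, 4.4]
gripper_width: 0.406
grasp_force: 62.5
```

Request:
jog_arm --motion "20 -0.002 0 0 0 0 0; 20 -0.003 0 0 0 0 0; 20 -0.004 0 0 0 0 0; 20 -0.004 0 0 0 0 0; 20 -0.004 0 0 0 0 0"

```text
time: 9.0
tool_pos: [0.5216, 0.307, 0.0236]
tool_rot: [-0.001, 0.673, 0.74, 0.004]
contact_force: [-1.2, 14.2, 2.7]
gripper_width: 0.402
grasp_force: 62.3
```

The TCP stopped moving exactly at the seated position (jig y = 25 mm) while the force rose, so the bar has met the stop. Now I'll move it into the fence and add the downward push.

Request:
jog_arm --motion "20 0 0.002 0.002 0 0 0; 20 0 0.004 0.004 0 0 0; 20 0 0.006 0.006 0 0 0; 20 0 0.008 0.006 0 0 0; 20 0 0.008 0.006 0 0 0"

```text
time: 9.62
tool_pos: [0.522, 0.3071, 0.0235]
tool_rot: [-0.004, 0.673, 0.74, -0.001]
contact_force: [-22.7, 7.8, 30.7]
gripper_width: 0.41
grasp_force: 65.7
```

Request:
jog_arm --motion "20 -0.003 0 0 0 0 0; 20 -0.006 0 0 -0.001 0 0 0; 20 -0.009 0 -0.001 0 0 0; 20 -0.012 0 -0.001 0 0 0; 20 -0.012 0 -0.001 0 0 0"

```text
schema error: expected 7 numbers
```

Request:
jog_arm --motion "20 -0.003 0 0 0 0 0; 20 -0.006 0 -0.001 0 0 0; 20 -0.009 0 -0.001 0 0 0; 20 -0.012 0 -0.001 0 0 0; 20 -0.012 0 -0.001 0 0 0"

```text
time: 10.25
tool_pos: [0.5223, 0.3071, 0.0235]
tool_rot: [-0.008, 0.674, 0.739, 0.005]
contact_force: [-19.8, 29.3, 20.3]
gripper_width: 0.407
grasp_force: 64.3
```

```bash
python3 - <<'E'
from h import *
s=state();print({k:np.round(s[k],4).tolist() for k in("tool_pos","tool_rot","contact_force","ft_torque","joint_vel")})
B=(.4,.7,.15,.5)
f=grab_frame("scene");W=cloud(f);print("scene",rect(f,W,"green",(.036,.055),B),rect(f,W,"blue",(0,.02),B))
cv2.imwrite("pics/s5.png",cv2.resize(f["color"][210:330,260:410,::-1],(750,600),interpolation=cv2.INTER_CUBIC))
f=grab_frame("wrist");W=cloud(f);print("wrist",rect(f,W,"green",(.036,.055),B));cv2.imwrite("pics/w5.png",f["color"][:,:,::-1])
a=np.radians(JY);d=np.array(s["tool_pos"])[:2]-JO;print("jig xy",d@[np.cos(a),np.sin(a)],d@[-np.sin(a),np.cos(a)])
F=s["contact_force"];print("F jig",F[0]*np.cos(a)+F[1]*np.sin(a),-F[0]*np.sin(a)+F[1]*np.cos(a),F[2])
E
```

```text
{'tool_pos': [0.5223, 0.3071, 0.0235], 'tool_rot': [-0.008, 0.6735, 0.7391, 0.0049], 'contact_force': [-19.7702, 29.298, 20.3465], 'ft_torque': [4.4037, 3.1963, -0.4026], 'joint_vel': [0.0025, 0.0018, -0.002, -0.003, 0.0023, 0.0001]}
scene {'n': 520, 'c': array([521. , 306.9]), 'size': array([68.3, 35.6]), 'yaw_long': 93.9, 'z': array([0.0398, 0.0412, 0.0427])} {'n': 922, 'c': array([509.5, 298.3]), 'size': array([126.7,  70.7]), 'yaw_long': 94.3, 'z': array([0.0096, 0.0111, 0.0125])}
wrist {'n': 16014, 'c': array([523. , 300.7]), 'size': array([80.7, 35.6]), 'yaw_long': 94.6, 'z': array([0.0393, 0.04  , 0.0408])}
jig xy -0.0013231614609659449 0.024813453999533202
F jig -16.87106838568575 31.05796970742188 20.3464542808863
```

View pics/s5.png

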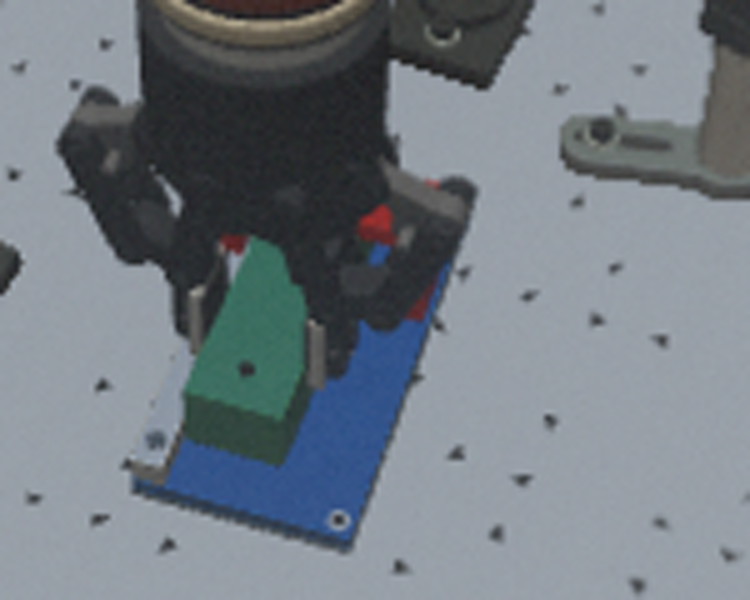

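View pics/w5.png

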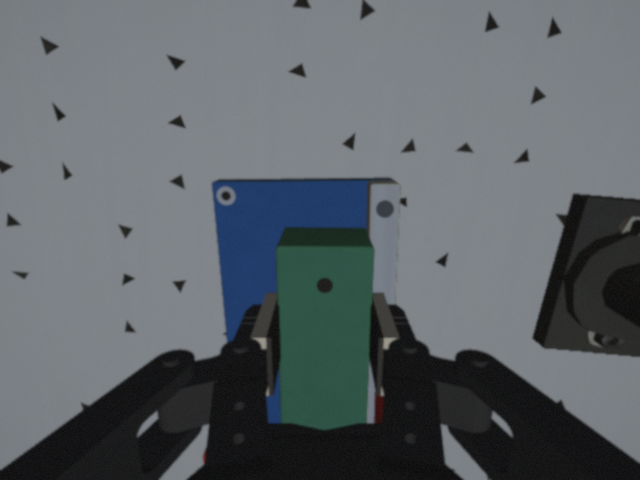

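The bar sits flat with its end against the stop, and its right side is along the fence at (371,300). Before the final push I'll check that its edge is parallel to the fence.

```bash
python3 - <<'E'
from h import *
f=grab_frame("wrist");K=f["intrinsics"];T=f["world_from_camera"];k=np.array([float(f["k1"]),0,0,0,0.])
h=cv2.cvtColor(f["color"],cv2.COLOR_RGB2HSV).astype(int)
G=(h[...,0]>65)&(h[...,0]<95)&(h[...,1]>90);Bl=(h[...,0]>105)&(h[...,0]<125)&(h[...,1]>110)
def line(pts,z):
    n=cv2.undistortPoints(np.array(pts,np.float32)[:,None],K,k)[:,0]
    d=np.c_[n[:,0],-n[:,1],-np.ones(len(n))]@T[:3,:3].T;P=T[:3,3]+d*((z-T[2,3])/d[:,2])[:,None]
    v=cv2.fitLine((P[:,:2]*1000).astype(np.float32),cv2.DIST_HUBER,0,.01,.01).ravel();v*=np.sign(v[1])
    return round(float(np.degrees(np.arctan2(v[1],v[0]))),2),v[2:].round(1)
S=lambda M,rows,side:[((np.nonzero(M[r])[0].min()-.5) if side=="l" else np.nonzero(M[r])[0].max()+.5,r) for r in rows]
print("bar L",line(S(G,range(252,415),"l"),.04),"bar R",line(S(G,range(252,290),"r"),.04))
print("bed L",line(S(Bl,range(190,325),"l"),.01))
print("bed|fence face",line(S(Bl,range(188,226),"r"),.01))
E
```

```text
bar L (94.82, array([-505.6, -297.8], dtype=float32)) bar R (94.75, array([-537.7, -332.9], dtype=float32))
bed L (95.86, array([-474.1, -321.2], dtype=float32))
bed|fence face (97.06, array([-536.8, -350.5], dtype=float32))
```

The bar appears turned about 1° relative to the bed (94.8° against 95.9°), so the stop end may be slightly off the fence. I'll turn it towards the fence and watch how far it gives.

Request:
jog_arm --motion "20 0 0.001 0 0 0 -0.006; 20 0 0.002 0 0 0 -0.012; 20 0 0.003 0 0 0 -0.018; 20 0 0.003 0 0 0 -0.018; 20 0 0.003 0 0 0 -0.018"

```text
time: 11.02
tool_pos: [0.5223, 0.307, 0.0234]
tool_rot: [-0.009, 0.665, 0.747, 0.003]
contact_force: [-24.7, 28.3, 23.4]
gripper_width: 0.407
grasp_force: 65.6
```

```bash
cat > y.py <<'E'
from h import *
s=state();q=s["tool_rot"];print("yaw",2*np.degrees(np.arctan2(q[2],q[1]))-90,"t",s["ft_torque"],"p",s["tool_pos"])
a=np.radians(JY);F=s["contact_force"];print("F jig",F[0]*np.cos(a)+F[1]*np.sin(a),-F[0]*np.sin(a)+F[1]*np.cos(a),F[2])
f=grab_frame("wrist");K=f["intrinsics"];T=f["world_from_camera"];k=np.array([float(f["k1"]),0,0,0,0.])
h=cv2.cvtColor(f["color"],cv2.COLOR_RGB2HSV).astype(int)
G=(h[...,0]>65)&(h[...,0]<95)&(h[...,1]>90);Bl=(h[...,0]>105)&(h[...,0]<125)&(h[...,1]>110)
def line(pts,z):
    n=cv2.undistortPoints(np.array(pts,np.float32)[:,None],K,k)[:,0]
    d=np.c_[n[:,0],-n[:,1],-np.ones(len(n))]@T[:3,:3].T;P=T[:3,3]+d*((z-T[2,3])/d[:,2])[:,None]
    v=cv2.fitLine((P[:,:2]*1000).astype(np.float32),cv2.DIST_HUBER,0,.01,.01).ravel();t=np.sign(v[1])
    return round(float(np.degrees(np.arctan2(v[1]*t,v[0]*t))),2),v[2:].round(1)
S=lambda M,rows,side:[((np.nonzero(M[r])[0].min()-.5) if side=="l" else np.nonzero(M[r])[0].max()+.5,r) for r in rows]
print("bar L",line(S(G,range(252,415),"l"),.04),"bar R",line(S(G,range(252,290),"r"),.04),"bed L",line(S(Bl,range(190,325),"l"),.01),"fence",line(S(Bl,range(188,226),"r"),.01))
E
python3 y.py
```

```text
yaw 6.670741517188105 t [ 4.20767508  4.0455804  -1.478868  ] p [0.5223416  0.30700295 0.02344063]
F jig -21.923245361752656 30.535451229121062 23.40356590560591
bar L (95.58, array([505.4, 302.6], dtype=float32)) bar R (95.39, array([537.5, 332.2], dtype=float32)) bed L (95.89, array([474.2, 320. ], dtype=float32)) fence (96.36, array([536.6, 352.3], dtype=float32))
```

The bar turned to 95.5°, close to the bed's 95.9°. I'll briefly ease the push on the stop, so its friction can't hold the end off the fence, then push again.

Request:
jog_arm --motion "20 0.004 0 0 0 0 0; 20 0.008 0.002 0 0 0 0; 20 0.01 0.004 0 0 0 0; 20 0.01 0.004 0 0 0 0; 20 0.01 0.004 0 0 0 0"

```text
time: 11.7
tool_pos: [0.5229, 0.3071, 0.0235]
tool_rot: [-0.007, 0.664, 0.748, -0.002]
contact_force: [-29.6, 8.6, 34.0]
gripper_width: 0.4
grasp_force: 66.3
```

```bash
python3 y.py
```

```text
yaw 6.801469175696198 t [ 1.42329636  4.70327883 -1.03475809] p [0.52291052 0.30711901 0.02348992]
F jig -28.61295754337489 11.386003146135058 33.97905593660971
bar L (95.81, array([506. , 302.5], dtype=float32)) bar R (96.03, array([537.8, 334.2], dtype=float32)) bed L (95.87, array([474.2, 319.7], dtype=float32)) fence (96.27, array([536.6, 351.8], dtype=float32))
```

The bar is now parallel to the bed (95.9° against 95.9°). Its side is 29.9 mm from the bed edge, where 30.0 is expected when seated, so it is flush with the fence. I'll restore the push on the stop.

Request:
jog_arm --motion "20 -0.003 0 0 0 0 0; 20 -0.006 0 -0.001 0 0 0; 20 -0.009 0 -0.001 0 0 0; 20 -0.012 0 -0.001 0 0 0; 20 -0.012 0 -0.001 0 0 0"

```text
time: 12.38
tool_pos: [0.5229, 0.3071, 0.0235]
tool_rot: [-0.011, 0.664, 0.748, 0.003]
contact_force: [-27.5, 30.4, 25.2]
gripper_width: 0.401
grasp_force: 65.1
```

Request:
jog_arm --motion "20 0 0 0 0 0 0; 20 0 0 0 0 0 0; 20 0 0 0 0 0 0; 20 0 0 0 0 0 0; 20 0 0 0 0 0 0"

```text
time: 13.0
tool_pos: [0.5229, 0.3071, 0.0235]
tool_rot: [-0.011, 0.664, 0.748, 0.003]
contact_force: [-27.9, 30.4, 24.6]
gripper_width: 0.407
grasp_force: 65.2
```

```bash
python3 y.py; python3 - <<'E'
from h import *
for c in("scene","top"):
    for t in("optic_box","drop_bottle","post_holder"): print(c,t,[(round(d["p"],2),np.round(d["at"],3).tolist()) for d in place_of(c,t)][:1])
f=grab_frame("scene");print(rect(f,cloud(f),"green",(.036,.055),(.4,.7,.15,.5)))
E
```

```text
yaw 6.76211867382662 t [ 4.71099434  4.73235181 -0.97908963] p [0.52293655 0.30705943 0.02351672]
F jig -24.830869262717023 32.90296977685652 24.594171025726016
bar L (95.86, array([505.9, 302.3], dtype=float32)) bar R (96.26, array([538.1, 331.5], dtype=float32)) bed L (95.88, array([473.6, 325.7], dtype=float32)) fence (96.26, array([536.8, 350.8], dtype=float32))
scene optic_box [(0.92, [0.425, 0.481, 0.003])]
scene drop_bottle []
scene post_holder [(0.56, [0.5, 0.502, 0.002])]
top optic_box [(0.66, [0.424, 0.474, -0.001])]
top drop_bottle []
top post_holder [(0.69, [0.494, 0.5, 0.0])]
{'n': 518, 'c': array([522. , 306.1]), 'size': array([71.4, 34.3]), 'yaw_long': 96.3, 'z': array([0.0399, 0.0413, 0.0428])}
```

Everything is steady. Rubbing takes up part of the push along the fence, so I'll add a little towards the stop.

Request:
jog_arm --motion "20 -0.002 0 0 0 0 0; 20 -0.004 0 0 0 0 0; 20 -0.004 0 0 0 0 0; 20 -0.004 0 0 0 0 0; 20 -0.004 0 0 0 0 0"

```text
time: 14.02
tool_pos: [0.5229, 0.307, 0.0235]
tool_rot: [-0.012, 0.664, 0.747, 0.004]
contact_force: [-28.3, 37.0, 23.6]
gripper_width: 0.406
grasp_force: 64.9
```

Request:
jog_arm --motion "20 0 0 0 0 0 0; 20 0 0 0 0 0 0; 20 0 0 0 0 0 0; 20 0 0 0 0 0 0; 20 0 0 0 0 0 0"

```text
time: 14.65
tool_pos: [0.5229, 0.307, 0.0235]
tool_rot: [-0.012, 0.664, 0.747, 0.004]
contact_force: [-27.8, 37.9, 22.3]
gripper_width: 0.404
grasp_force: 64.9
```

The hold is stable and nothing is slipping, so I'm handing it in.

```bash
python3 -c "
from h import *
print(job_done())"
```

```text
the job is handed in; nothing more can be done
None
```

I slid the green bar under the bridge to the brass stop and handed the job in with the arm still holding it there: about 24 N against the fence, 40 N towards the stop (part of it taken up by rubbing) and 22 N down on the bed. The arm never went near the small things; the last check found the box and post holder in place but did not pick up the bottle.

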